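Brace the bench magnifier and turn its lens over the work

ROBOT

A 7-joint arm with a two-finger parallel gripper is mounted at the origin on the work surface. World frame = base frame: x ahead of the robot, y to its left, z up, the work surface at z = 0. Lengths are in m, angles in rad, forces in N, time in s.
With the tool pointing down it reaches from about 0.425 to 1.025 m from the base axis. Payload 9.4 kg.
Tool frame: the origin (TCP) lies between the finger pads; the fingertips stand 11 mm ahead of it and the grasp point (between the pads) lies 8 mm behind it (arm.tips_ahead is the distance from the TCP to the fingertips, in m); z points along the fingers, y is the line along which they close (so a half turn about z gives the same grasp; the last joint's range is limited). The gripper opens to 93 mm and grips with 3 to 60 N. Pads are 15 mm wide; open, the fingers measure 128 mm over their backs; the gripper's body (75 mm by 188 mm) begins 65 mm behind the grasp point.
Start: joints at [-1.179, 0.599, -0.003, 1.599, 0.002, 0.943, -0.08], TCP at [0.328, 0.647, 0.23] pointing down, gripper open.
Joint ranges: [-2.57, 2.57], [-0.35, 1.97], [-1.29, 1.29], [0.11, 2.56], [-1.05, 4.19], [0.11, 1.86], [-2.63, 2.63]. Speed limits (rad/s): [2.22, 2.22, 3.01, 3.01, 3.14, 3.14, 3.14].

INTERFACE

Orientations are given as a unit quaternion [w, x, y, z].
In Python, from rig import arm gives the robot as it stands. Calls block until the motion is done:
- arm.move_pose(position, orientation): joint-space move of the TCP to a pose.
- arm.line_to(position, ori=None, v=0.15, threshold=None): straight line of the TCP; ori=None keeps the orientation; v is the mean speed in m/s. With threshold (N) it stops when the force on the tool has changed by that much, and returns True; else False.
- arm.move_j(angles): joint-space move.
- arm.ungrasp() and arm.clamp(squeeze=None): open the fingers fully, or close them until they stop; squeeze is the grip in N (None keeps the last).
- arm.hold(seconds).
- arm.solve_ik(position, orientation): joint angles nearest the present ones, or None.
- arm.read_camera(name): name is "side" or "top"; returns (picture, depth): 480x640x3 uint8, blue, green, red; 480x640 float32, m along the optical axis (not along the pixel's ray), 0 where there is no reading.
- arm.camera_info(name): a dict with "fx", "fy", "cx", "cy" (pixels), "dist" ([k1, k2, p1, p2, k3] as OpenCV has them; the pictures are not rectified), "R" (3x3) and "t" (3): a world point X has camera coordinates R X + t. Camera axes: x right, y down, z forward; pixel columns grow to the right and rows downward; lengths in m; the calibration is good to about 2 mm. A picture is of the moment at which its call begins. camera_info takes no time and is no camera call.
A pose or a line that the arm cannot do raises arm.MotionError and nothing moves.
- arm.close_job(): hands the job in; it is judged then, once.
Readings, each from a call of its own:
- arm.get_time_s(): time.
- arm.get_qpos(): joint angles.
- arm.get_joint_vel(): joint speeds.
- arm.get_joint_efforts(): joint torques, N m.
- arm.get_tool_pos(): TCP position.
- arm.get_eef_rot(): TCP orientation.
- arm.get_wrist_force(): force on the tool from outside, world axes, zero at the start.
- arm.get_torque(): the same for the moment, N m.
- arm.get_opening(): finger opening in m.
- arm.get_grip_force(): force on a finger pad.
Only numpy, scipy, OpenCV 4.12 (cv2) and the standard library are available. Lean on these libraries where they do the work, as an engineer would, in place of code of your own. Each camera call takes 0.05 s, during which the arm holds its last target. There are 200 camera calls.

TASK

The magnifier stand would tip towards its lens, so first swing out its folding leg on the side where the wooden block with the brass disc lies, pushing it past its click until it is fully out against its stop. Only then swing the lens arm to that side until the lens is centred over the brass disc. Leave the other leg folded, do not drag the stand along, and do not disturb the wooden block or the other things on the bench.

Things in the scene. Friction and masses are not known exactly. Their poses are not given: they have to be found in the camera images.
- stand: Bench magnifier, loose on the table (2 to 3.5 kg; about 8 N at a leg tip turns it on the table). Grey foot 90 x 90 x 24 mm, edges along its x and y; origin: centre of its underside. Post 16 mm thick at its centre with a hub 26 mm thick, top 218 mm above the table. x points roughly away from the robot, y to the robot's left (yaw within 0.25 rad). leg_left is on its +y side.
- stand_post (a point): Top of the post, on the axis about which the lens arm turns, 195 mm above the table.
- leg_left (a joint): Left leg's angle (rad) about its upright hinge. 0 = folded along the foot, pointing along the stand's -x (to the robot); grows as the tip swings out to +y. End stop at 1.60 (leg along +y). A spring ball must be overridden at about 1.25 to 1.5 (1 to 3 N at the tip, else about 0.5 N); past 1.56 it is seated, held at the stop. Before the ball it stays where left. Starts at 0 to 0.3.
- leg_right (a joint): The same for the right leg, mirrored: it grows as the tip swings outward to the stand's -y. Starts between 0 and 0.3.
- leg_left_hinge (a point): Top of the left leg's hinge pin, 34 mm above the table; fixed to the foot at (20, +57) mm in the stand's x, y, on the hinge axis.
- leg_right_hinge (a point): The same for the right leg, at (20, -57) mm in the stand's x, y.
- leg_left_tip (a point): Top centre of the left leg's red end cap, 113 mm from the hinge axis, 32 mm high. The leg: aluminium bar 14 mm wide, 8 to 26 mm above the table, reaching 125 mm from the hinge axis; its last 24 mm are the cap, 18 mm wide, 4 to 32 mm above the table. Folded, its last 60 mm stand out free past the foot's near edge, so a finger fits on its inner side.
- leg_right_tip (a point): The same for the right leg.
- boom (a joint): Angle (rad) of the lens arm about the post: 0 = lens away from the robot along the stand's +x, positive towards the stand's +y (left), range -1.8 to 1.8. About 0.6 to 1 N at the blue sleeve turns it; it stays where it is left. Starts between -0.3 and 0.3.
- sleeve (a point): Centre of the blue sleeve on the arm, 70 mm from the post's axis, 205 mm above the table. The sleeve is 18 mm thick and reaches from 45 to 95 mm from the post's axis, level; beside and above it is free.
- lens (a point): Centre of the lens, 160 mm from the post's axis on the arm, 205 mm above the table: clear glass in a green rim, 106 mm over the rim, 11 mm thick.
- work: The work: loose light wooden block 50 x 50 x 22 mm with a brass disc (30 mm across, 5 mm high) on the middle of its top; 0.18 kg. Origin at the centre of its underside. It lies on the far left or far right of the stand, about 160 mm (145 to 175) from the post's axis, under the lens's circle, clear of the sweep of the legs.
- sander: Bystander: dark grey-brown abrasive block 60 x 40 x 24 mm on the other side of the stand from the work. Origin at the centre of its underside.
- jar: Bystander: amber glass jar with a white cap, 44 mm across, 50 mm high, left or right of the stand. Origin at the centre of its underside.
- dish: Bystander: orange open plastic dish, 60 mm across, 22 mm high, on the other side of the stand from the jar. Origin at the centre of its underside.
Mind the look-alikes: they are no part of the job. Of the things that look like the work, take the one that is farthest to the robot's left at the start.

How it is judged:
On the way, in this order (a step that is already met when the one before it is completed fails the run):
1. the leg on the work's side is fully out, seated against its stop (((y of work in the frame of stand above 0 m and value of joint leg_left above 1.56 rad) or (not (y of work in the frame of stand above 0 m) and value of joint leg_right above 1.56 rad))), for 0.2 s.
2. the lens is over the brass disc (centres within 28 mm seen from above) (horizontal distance between lens and work below 0.028 m), for 0.2 s.
At the end, for the whole second after the job is handed in: The leg on the work's side is seated at its stop (joint above 1.56 rad), the other leg is still folded (below 0.6 rad), the lens centre is within 28 mm of the work's centre seen from above and at rest, and the stand stands flat and still; the work lies flat within 20 mm of where it was (((y of work in the frame of stand above 0 m and value of joint leg_left above 1.56 rad and value of joint leg_right below 0.6 rad) or (not (y of work in the frame of stand above 0 m) and value of joint leg_right above 1.56 rad and value of joint leg_left below 0.6 rad)) and horizontal distance between lens and work below 0.028 m and velocity of joint boom between -0.05 and 0.05 rad/s and linear speed of stand below 0.01 m/s and angle between stand's own z axis and vertical below 0.03 rad and angle between work's own z axis and vertical below 0.1 rad and distance of work from where it was at the start of the episode below 0.02 m); the robot touches nothing.
It fails at once if the leg on the side away from the work is swung out (above 0.6 rad) ((y of work in the frame of stand above 0 m and value of joint leg_right above 0.6 rad) or (not (y of work in the frame of stand above 0 m) and value of joint leg_left above 0.6 rad)).
It fails at once if the stand is dragged or turned: a hinge point or the foot's centre moves more than 25 mm (distance of any of stand, leg_left_hinge, leg_right_hinge from where it was at the start of the episode above 0.025 m).
It fails at once if the wooden block moves more than 20 mm (distance of work from where it was at the start of the episode above 0.02 m).
It fails at once if a bystander moves more than 25 mm (distance of any of sander, jar, dish from where it was at the start of the episode above 0.025 m).
It also fails if it takes over 61 s, if anything falls off the work surface, if the arm or the gripper's body presses on something with over 40 N, if the wrist force passes 120 N, or if a joint passes its speed limit or range.

## Working session

There is one attempt and no reset: what is moved stays moved. The work goes in short steps, each a Python script; the robot and the scene stay as the last script left them, time stands still between calls to the robot, and variables do not carry over. Pictures are saved under pics/ and viewed, at most 10 in all, crops included, and the job is handed in when it is done.

```bash
mkdir -p pics
cat > h.py <<'E'
import numpy as np, cv2
from rig import arm
def pix2w(name,u,v,depth=None,z=None):
    c=arm.camera_info(name);K=np.array([[c["fx"],0,c["cx"]],[0,c["fy"],c["cy"]],[0,0,1]])
    uv=np.stack([np.ravel(u),np.ravel(v)],1).astype(float)
    n=cv2.undistortPoints(uv[:,None],K,np.array(c["dist"],float))[:,0]
    d=np.c_[n,np.ones(len(n))];R=np.array(c["R"]);t=np.array(c["t"])
    o=-R.T@t;w=d@R
    s=np.ravel(depth) if z is None else (z-o[2])/w[:,2]
    return o+w*s[:,None]
E
python3 - <<'E'
from h import *
for n in("top","side"):
    p,d=arm.read_camera(n);cv2.imwrite(f"pics/{n}0.png",p);np.save(n+"0.npy",d)
    c=arm.camera_info(n);print(n,c["fx"],-np.array(c["R"]).T@c["t"])
E
```

```text
top 472.5521005720423 [0.42729193 0.016026   1.03784538]
side 525.2658860654172 [ 0.56190001 -0.77032267  0.77377486]
```

View pics/top0.png

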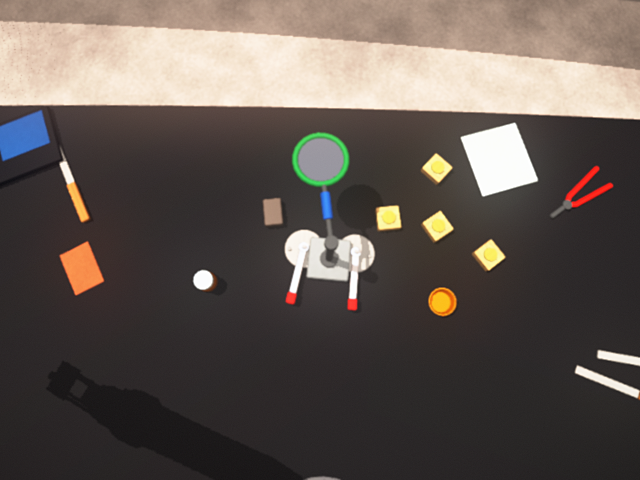

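View pics/side0.png

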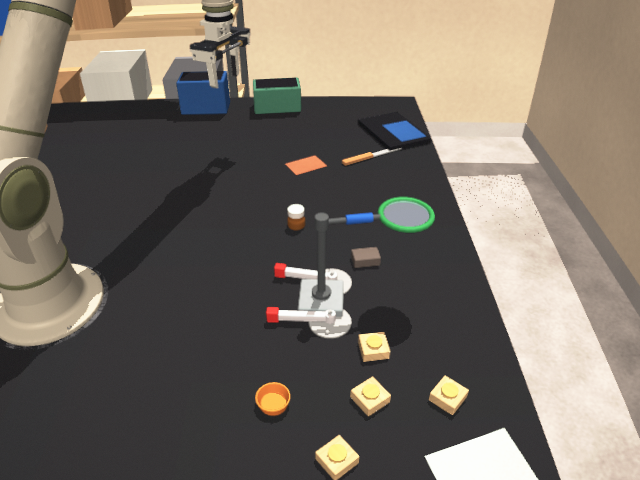

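The top view shows the stand with its foot at about (329,258), lens at (320,159), red caps at (292,297) left and (352,304) right. Jar is at (204,280), dish (442,301) and sander (273,212).
Candidates for the work: (389,217), (437,168), (438,226), (489,255). The farthest left is (389,217), on the stand's right, so the leg to swing is leg_right. I'll check this with a crop and measurements.

Run:
```python
from h import *
p=cv2.imread("pics/top0.png");d=np.load("top0.npy")
cv2.imwrite("pics/crop0.png",cv2.resize(p[120:330,240:520],None,fx=2.8,fy=2.8,interpolation=cv2.INTER_CUBIC))
hsv=cv2.cvtColor(p,cv2.COLOR_BGR2HSV)
W=pix2w("top",*np.meshgrid(np.arange(640),np.arange(480)),depth=d).reshape(480,640,3)
np.save("W0.npy",W)
def comps(m,name,mn=25):
    n,l,s,c=cv2.connectedComponentsWithStats(m.astype(np.uint8))
    for i in range(1,n):
        if s[i,4]>=mn and 240<c[i][0]<520 and 120<c[i][1]<330:
            w=W[l==i];w=w[d[l==i]>0];print(name,c[i].round(1),s[i,4],np.median(w,0).round(4),(w.min(0)+w.max(0)).round(3)/2, w.min(0).round(3),w.max(0).round(3))
h,s,v=cv2.split(hsv)
comps(((h<6)|(h>174))&(s>150)&(v>90),"red")
comps((h>45)&(h<80)&(s>120)&(v>60),"green")
comps((h>100)&(h<125)&(s>130)&(v>60),"blue")
comps((h>18)&(h<32)&(s>70)&(v>120),"wood")
comps((s<60)&(v>110)&(np.arange(480)[:,None]>230),"grey")
z=W[...,2]
comps((z>.017)&(z<.029)&(s<60)&(d>0),"foot")
comps((z>.185)&(z<.24)&(s<60)&(d>0),"top")
# full corner fit: foot rect
m=((z>.019)&(z<.027)&(s<60)&(d>0)).astype(np.uint8)
```

```text
red [290.6 298.1] 113 [0.4935 0.0772 0.0313] [0.4955 0.078  0.0165] [ 0.483  0.065 -0.002] [0.508 0.091 0.035]
red [352.  304.2] 122 [ 0.4836 -0.0537  0.0306] [ 0.4845 -0.055   0.0155] [ 0.472 -0.067 -0.005] [ 0.497 -0.043  0.036]
green [319.7 159.6] 839 [0.743  0.0211 0.2095] [0.7865 0.021  0.1055] [ 0.687 -0.044 -0.004] [0.886 0.086 0.215]
blue [326.  204.9] 278 [0.652  0.0073 0.2124] [0.6815 0.0075 0.1065] [ 0.626 -0.004 -0.005] [0.738 0.019 0.218]
wood [437.  167.2] 473 [ 0.7952 -0.2452  0.0223] [ 0.8005 -0.2465  0.0145] [ 0.762 -0.28  -0.004] [ 0.839 -0.214  0.034]
wood [388.5 217. ] 504 [ 0.6759 -0.1337  0.0229] [ 0.6815 -0.1345  0.013 ] [ 0.651 -0.163 -0.005] [ 0.711 -0.106  0.031]
wood [437.8 225.2] 526 [ 0.6603 -0.2425  0.0226] [ 0.6645 -0.2475  0.0135] [ 0.628 -0.284 -0.005] [ 0.701 -0.211  0.032]
wood [489.7 254.2] 520 [ 0.5979 -0.3563  0.0223] [ 0.5995 -0.3605  0.0135] [ 0.565 -0.398 -0.005] [ 0.634 -0.323  0.032]
wood [440.5 301.8] 278 [ 0.493  -0.2485  0.0038] [ 0.494  -0.2495  0.004 ] [ 0.473 -0.269 -0.001] [ 0.515 -0.23   0.009]
grey [328.3 257.5] 3698 [5.843e-01 3.000e-04 2.300e-02] [ 0.571  -0.0035  0.1085] [ 0.496 -0.104 -0.005] [0.646 0.097 0.222]
foot [333.3 262.8] 1565 [ 0.5685 -0.0211  0.0244] [ 0.5635 -0.0125  0.023 ] [ 0.499 -0.068  0.017] [0.628 0.044 0.029]
foot [298.8 267. ] 319 [0.5608 0.0618 0.026 ] [0.5615 0.0605 0.023 ] [0.507 0.043 0.017] [0.616 0.079 0.029]
top [320.2 159. ] 1514 [0.7401 0.0196 0.2068] [0.7405 0.02   0.207 ] [ 0.698 -0.021  0.203] [0.783 0.061 0.212]
top [324.4 187.9] 31 [0.6827 0.0115 0.2098] [0.6835 0.0105 0.207 ] [0.678 0.006 0.202] [0.689 0.015 0.213]
top [330.7 237.3] 279 [ 0.5862 -0.001   0.2162] [ 0.597  -0.004   0.2085] [ 0.569 -0.016  0.195] [0.625 0.008 0.222]
```

View pics/crop0.png

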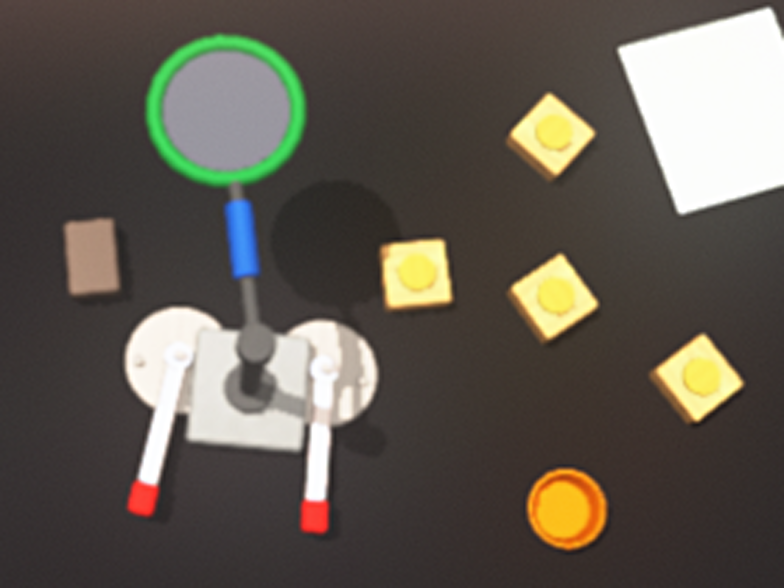

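The crop confirms that the upright block at crop (417,272), top (389,217), is the leftmost one. It is about 163 mm from the post on the stand's right, so leg_right is the leg to push. Next I'll refine the stand pose and check IK along the paths.

```bash
cat >> h.py <<'E'
from scipy.spatial.transform import Rotation as Rot
def ori(yv,flip=1):
    y=np.array([yv[0],yv[1],0])*flip;y/=np.linalg.norm(y);z=np.array([0,0,-1.]);x=np.cross(y,z)
    q=Rot.from_matrix(np.c_[x,y,z]).as_quat();return [q[3],q[0],q[1],q[2]]
rot=lambda a:np.array([[np.cos(a),-np.sin(a)],[np.sin(a),np.cos(a)]])
def legpose(st,phi,back,r=.112,z=.021,flip=1):
    """TCP pose with finger's back face 'back' m behind cap face of right leg at angle phi"""
    Rz=rot(st[2]);H=np.array(st[:2])+Rz@[.02,-.057]
    u=Rz@[-np.cos(phi),-np.sin(phi)];n=Rz@[np.sin(phi),-np.cos(phi)]
    return [*(H+r*u-(.009+.0175+back)*n),z],ori(n,flip)
def boompose(st,b,back,r=.068,z=.203,flip=1):
    Rz=rot(st[2]);u=Rz@[np.cos(b),np.sin(b)];n=Rz@[np.sin(b),-np.cos(b)]
    return [*(np.array(st[:2])+r*u-(.009+.0175+back)*n),z],ori(n,flip)
E
python3 - <<'E'
from h import *
c=lambda x,y:(240+(x+.5)/2.8-.5,120+(y+.5)/2.8-.5)
P=lambda pts,z:pix2w("top",*np.array([c(*q) for q in pts]).T,z=z)[:,:2]
H=P([(179,353),(323,366)],.034);F=P([(197,328),(308,337),(303,450),(187,441)],.024)
print(H.round(4),F.round(4))
d=H[0]-H[1];print("len",np.linalg.norm(d),"yaw",np.arctan2(-d[0],d[1]))
for a,b in((0,1),(3,2)):
    e=F[a]-F[b];print(np.arctan2(-e[0],e[1]),np.linalg.norm(e))
for a,b in((0,3),(1,2)):
    e=F[a]-F[b];print(np.arctan2(e[1],e[0]),np.linalg.norm(e))
yaw=np.arctan2(-d[0],d[1])
print("centre from hinges",H.mean(0)-rot(yaw)@[.02,0],"foot",F.mean(0))
D=P([(417,272)],.027);print("disc",D)
W=np.load("W0.npy");z=W[...,2];m=(z>.212)&(z<.224)&(np.abs(W[...,1])<.05)&(W[...,0]<.61);w=W[m];print("hub",w.mean(0),w.min(0),w.max(0))
st=[*(H.mean(0)-rot(yaw)@[.02,0]),yaw]
for flip in(1,-1):
    for f,a in((legpose,[0,.8,1.6]),(boompose,[.25,-.3,-.9])):
        print(flip,[None if (q:=arm.solve_ik(*f(st,x,.0,flip=flip))) is None else np.round(q,2).tolist() for x in a])
print(arm.get_wrist_force(),arm.get_time_s())
E
```

```text
[[ 0.6061  0.052 ]
 [ 0.5983 -0.059 ]] [[ 0.628   0.0389]
 [ 0.6227 -0.0479]
 [ 0.5343 -0.0449]
 [ 0.5393  0.0443]]
len 0.11130601569309279 yaw -0.0697936553448618
-0.06073903065343898 0.08693963958150058
-0.05638703603796046 0.0893128048958701
-0.06136674452520278 0.08878962213423004
-0.03453958536884519 0.08843126538021334
centre from hinges [ 0.58222304 -0.00210582] foot [ 0.58107808 -0.00239015]
disc [[ 0.67605989 -0.13318367]]
hub [ 0.58194794 -0.00346326  0.21787131] [ 0.56923414 -0.01512825  0.21298849] [0.60911541 0.00795039 0.22202648]
1 [[-0.22, 0.7, 0.23, 2.29, -0.75, 0.22, -0.94], [0.02, 0.7, 0.15, 2.24, -0.44, 0.23, -0.29], [0.14, 0.74, 0.09, 2.05, -0.18, 0.36, 0.33]]
1 [[-0.56, 0.61, 0.66, 1.84, -0.48, 0.85, -1.05], [-0.56, 0.66, 0.78, 1.83, -0.58, 0.9, -1.45], [-0.65, 0.8, 1.11, 1.86, -0.83, 1.05, -1.73]]
-1 [[-0.01, 0.68, -0.08, 2.28, 0.27, 0.19, 1.17], [0.28, 0.7, -0.24, 2.22, 0.6, 0.28, 1.82], [0.54, 0.79, -0.52, 2.02, 0.77, 0.53, 2.57]]
-1 [[-0.06, 0.53, -0.12, 1.81, 0.09, 0.8, 1.52], [-0.11, 0.54, 0.05, 1.8, -0.03, 0.8, 1.15], [-0.15, 0.54, 0.2, 1.83, -0.14, 0.79, 0.72]]
[ 0.11551589 -0.17778297 -0.1324999 ] 0.1
```

```bash
cat > leg.py <<'E'
from h import *
st=[.5818,-.0027,-.06]
Hg=np.array(st[:2])+rot(st[2])@[.02,-.057]
tip=pix2w("top",[352.],[304.2],z=.032)[0,:2]   # red blob centre
a=rot(-st[2])@(tip-Hg);phi0=np.arctan2(-a[1],-a[0]);print("phi0",phi0,"r",np.hypot(*a))
arm.clamp(5)
p,o=legpose(st,phi0,.015)
arm.move_pose([p[0],p[1],.30],o)
arm.line_to(p,v=.2,threshold=8)
print(arm.get_tool_pos(),p,arm.get_wrist_force(),arm.get_opening(),arm.get_time_s())
for ph in np.r_[np.linspace(phi0,1.2,9),np.linspace(1.25,1.55,5)]:
    p,o=legpose(st,ph,0)
    hit=arm.line_to(p,o,v=.06,threshold=7)
    print(round(ph,2),hit,np.round(arm.get_wrist_force(),2))
    if hit: break
else:
    for k in(1.58,1.60,1.62,1.64):
        hit=arm.line_to(*legpose(st,k,0)[:1],legpose(st,min(k,1.6),0)[1],v=.03,threshold=5)
        print(k,hit,np.round(arm.get_wrist_force(),2))
        if hit:break
print(arm.get_time_s(),arm.get_tool_pos())
p,_=arm.read_camera("top");cv2.imwrite("pics/top1.png",p);cv2.imwrite("pics/top1c.png",cv2.resize(p[120:330,240:520],None,fx=2.8,fy=2.8,interpolation=cv2.INTER_CUBIC))
p,_=arm.read_camera("side");cv2.imwrite("pics/side1.png",p)
E
python3 leg.py
```

```text
phi0 -0.002746091824791878 r 0.11532754092067177
[ 0.4893306  -0.01242897  0.021361  ] [np.float64(0.4891687206194242), np.float64(-0.012355426495663277), 0.021] [-0.49054245  0.26846918 -0.82892681] 0.0005409458191861346 5.5167
-0.0 False [-0.37 -0.32  0.3 ]
0.15 False [ 1.1  -0.01  1.19]
0.3 False [ 0.72  0.66 -0.82]
0.45 False [-0.18 -0.41 -0.29]
0.6 False [0.03 0.24 0.05]
0.75 False [-0.3   0.22  0.67]
0.9 False [-0.83  0.27  0.18]
1.05 False [ 0.28  0.72 -0.03]
1.2 False [-0.58  0.    0.54]
1.25 False [-0.38  0.02  0.37]
1.32 False [-1.16 -1.    0.36]
1.4 False [-1.11 -0.75  0.33]
1.48 False [ 0.05 -0.39  0.26]
1.55 False [-1.39 -0.1  -0.66]
1.58 False [-0.2   0.48 -0.47]
1.6 False [0.44 0.78 0.72]
1.62 False [-2.85  2.07  1.19]
1.64 False [-2.51  2.1  -0.29]
11.8833 [ 0.57281776 -0.17287927  0.02087171]
```

Run:
```python
from h import *
st=[.5818,-.0027,-.06]
arm.line_to(legpose(st,1.6,.035)[0],v=.15)
p=arm.get_tool_pos();arm.line_to([p[0],p[1],.32],v=.25)
arm.move_pose([.5,.18,.32],ori([0,-1],-1))
for n in("top","side"):
    p,d=arm.read_camera(n);cv2.imwrite(f"pics/{n}2.png",p)
    if n=="top":cv2.imwrite("pics/top2c.png",cv2.resize(p[120:330,240:520],None,fx=2.8,fy=2.8,interpolation=cv2.INTER_CUBIC))
print(arm.get_time_s(),arm.get_qpos())
```

```text
Traceback (most recent call last):
  File "h.py", line 13, in ori
    y=np.array([yv[0],yv[1],0])*flip;y/=np.linalg.norm(y);z=np.array([0,0,-1.]);x=np.cross(y,z)
                                     ^^^^^^^^^^^^^^^^^^^^
numpy._core._exceptions._UFuncOutputCastingError: Cannot cast ufunc 'divide' output from dtype('float64') to dtype('int64') with casting rule 'same_kind'
```

Run:
```python
from h import *
arm.move_pose([.5,.2,.32],ori([0.,-1.],1))
for n in("top","side"):
    p,d=arm.read_camera(n);cv2.imwrite(f"pics/{n}2.png",p)
    if n=="top":cv2.imwrite("pics/top2c.png",cv2.resize(p[120:330,240:520],None,fx=2.8,fy=2.8,interpolation=cv2.INTER_CUBIC))
    h,s,v=cv2.split(cv2.cvtColor(p,cv2.COLOR_BGR2HSV))
    N,l,S,c=cv2.connectedComponentsWithStats((((h<6)|(h>174))&(s>150)&(v>90)).astype(np.uint8))
    if n=="top":print([(c[i].round(1),pix2w(n,*c[i],z=.032).round(4)) for i in range(1,N) if S[i,4]>40 and 240<c[i][0]<520])
print(arm.get_time_s(),np.round(arm.get_qpos(),2))
```

```text
[(array([407.9, 252.7]), array([[ 0.596 , -0.1736,  0.032 ]])), (array([291.7, 298.7]), array([[0.4922, 0.074 , 0.032 ]]))]
15.7333 [-0.66  0.28  0.23  1.93 -0.08  0.94 -1.97]
```

View pics/top2c.png

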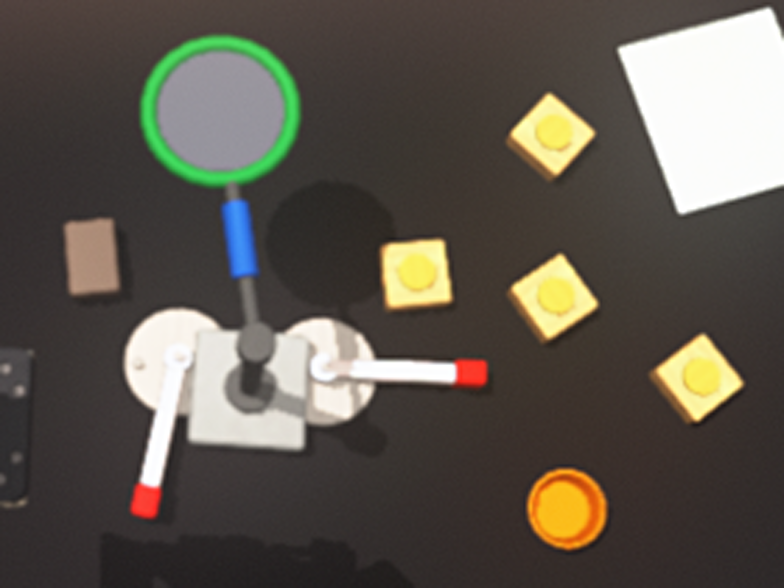

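The leg lies square out with the stand turned only about 0.02 rad, which means the leg met its stop. Top cap is now at crop (471,373) and the left leg is still folded. Now the lens arm.

Run:
```python
from h import *
st=[.5818,-.003,-.036]
lens=pix2w("top",[240+220/2.8],[120+110/2.8],z=.21)[0,:2]-st[:2];b0=np.arctan2(lens[1],lens[0])-st[2]
print("b0",b0,np.hypot(*lens))
bt=np.arctan2(-.1305,.0942)-st[2]
arm.move_pose([.5,.2,.32],ori([0.,-1.],-1))
p,o=boompose(st,b0,.03,flip=-1)
arm.move_pose([p[0],p[1],.32],o)
arm.line_to(p,v=.15,threshold=8)
print(arm.get_wrist_force(),arm.get_time_s())
for b in np.linspace(b0,bt,9):
    hit=arm.line_to(*boompose(st,b,0,flip=-1),v=.06,threshold=6)
    if hit: print("hit",b,arm.get_wrist_force());break
arm.hold(.3)
arm.line_to(boompose(st,b,.05,flip=-1)[0],v=.08)
p=arm.get_tool_pos();arm.line_to([p[0],p[1],.34],v=.25)
arm.move_pose([.5,.25,.34],ori([0.,-1.],-1))
p,d=arm.read_camera("top");cv2.imwrite("pics/top3.png",p);cv2.imwrite("pics/top3c.png",cv2.resize(p[120:330,240:520],None,fx=2.8,fy=2.8,interpolation=cv2.INTER_CUBIC))
h,s,v=cv2.split(cv2.cvtColor(p,cv2.COLOR_BGR2HSV))
m=((h>45)&(h<80)&(s>120)&(v>60));m[:,:240]=0;m[:,520:]=0
y,x=np.nonzero(m);(cx,cy),r=cv2.minEnclosingCircle(np.c_[x,y].astype(np.float32));L=pix2w("top",[cx],[cy],z=.21)[0]
print("lens",(cx,cy),r,L,"off from work",L[:2]-[.676,-.1335]);print(arm.get_time_s())
```

```text
b0 0.19880622469389117 0.15811389559636213
[0.0097196  1.11411317 0.02445606] 19.4167
lens (400.6129150390625, 192.64515686035156) 29.1645565032959 [ 0.67698564 -0.12862111  0.21      ] off from work [0.00098564 0.00487889]
25.6417
```

View pics/top3c.png

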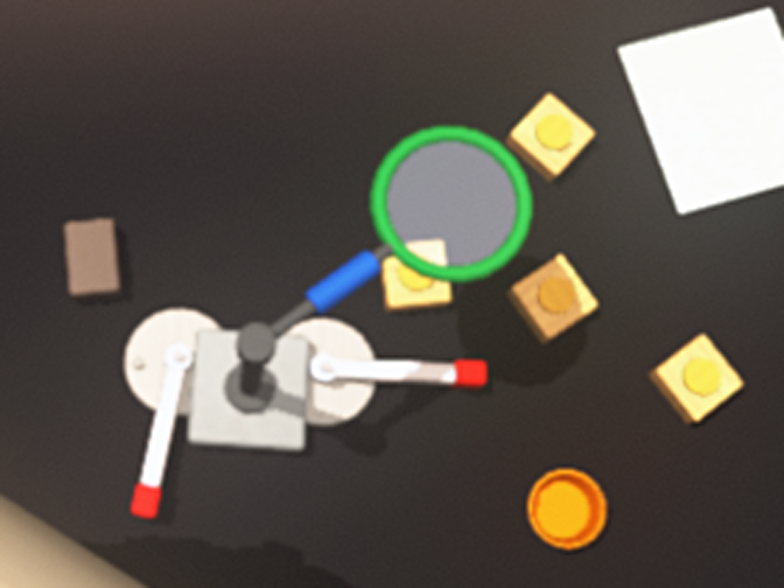

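The image shows the lens at about (401,193), 5 mm from the disc once height is allowed for, with everything else in place. One last check of the leg angle against the foot's near edge by sub-pixel edge fits.

Run:
```python
from h import *
for f in("top2","top3"):
    g=cv2.cvtColor(cv2.imread(f"pics/{f}.png"),cv2.COLOR_BGR2GRAY).astype(float)
    def edge(c0,c1,r0,r1,z,sgn,axis=0):
        G=g if axis==0 else g.T
        D=sgn*np.diff(G[r0:r1,c0:c1],axis=0);D[D<0.35*D.max(0)]=0
        r=r0+.5+(D*np.arange(len(D))[:,None]).sum(0)/D.sum(0);c=np.arange(c0,c1)
        w=pix2w("top",*((c,r) if axis==0 else (r,c)),z=z)[:,:2]
        vx,vy,_,_=cv2.fitLine(w.astype(np.float32),cv2.DIST_HUBER,0,.01,.001).ravel()
        a=np.arctan2(vy,vx);return ((a+np.pi/4)%(np.pi/2))-np.pi/4
    print(f,"foot near",edge(312,344,273,287,.024,-1),"foot right",edge(266,277,341,356,.024,-1,1),
      "leg low",edge(376,400,251,262,.02,-1),"leg up",edge(376,400,243,252,.026,1))
```

```text
top2 foot near -0.04863888 foot right 0.5784101 leg low -0.010632813 leg up -0.032488406
top3 foot near -0.048622668 foot right 0.6303291 leg low 0.0115504265 leg up -0.03874308
```

The leg comes out at about 1.598 rad against the foot, so it is seated. I'm handing in.

```bash
python3 -c "
from rig import arm
arm.hold(.3);print(arm.close_job())"
```

```text
the job is handed in; nothing more can be done
None
```

Job handed in at about 26 s of the 61 s: the right leg is out at its stop (about 1.60 rad measured), the lens is about 5 mm from the brass disc's centre, the stand turned only about 0.02 rad, the left leg is still folded, and the last picture showed nothing else disturbed; the verdict itself was not returned.

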